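Scan the batch ticket in the tray-drying room

ROBOT

A 6-joint arm with a two-finger parallel gripper is mounted at the origin on the work surface. World frame = base frame: x ahead of the robot, y to its left, z up, the work surface at z = 0. Lengths are in m, angles in degrees, forces in N, time in s.
With the tool pointing down it reaches from about 0.35 to 0.875 m from the base axis. Payload 4.2 kg.
Tool frame: the origin (TCP) lies on the mounting face of the last link; the fingertips stand 182 mm ahead of it and the grasp point (between the pads) lies 164 mm ahead of it (r.tcp_to_grasp is the distance from the TCP to the grasp point, in m); z points along the fingers, y is the line along which they close (so a half turn about z gives the same grasp; the last joint's range is limited). The gripper opens to 87 mm and grips with 3 to 60 N. Pads are 19 mm wide; open, the fingers measure 117 mm over their backs; the gripper's body (75 mm by 190 mm) begins 51 mm behind the grasp point.
Start: joints at [85.061, 22.042, 0.453, 0, -68.411, -14.817], TCP at [0.211, 0.588, 0.405] pointing down, gripper open.
Joint ranges: [-179.83, 179.83], [-69.29, 118.12], [-61.27, 80.66], [-181.25, 117.63], [-171.15, -9.14], [-177.46, 177.46]. Speed limits (degrees/s): [159.86, 159.86, 180, 180, 180, 180].

INTERFACE

Orientations are given as a 3x3 rotation matrix whose columns are the frame's x, y, z axes.
In Python, from station import sense, eyes, r gives the robot as it stands.
- The arm moves only by the tool jog_arm, never from a script. Its argument "increments" is a list of rows, each a list of 4 numbers: the shift along the tool's x, y, z normalised to -1 to 1, where 1 is 0.02 m, then the turn about the tool's z normalised to -1 to 1, where 1 is 0.08 rad. A call has 1 to 10 rows; each row shifts and turns the commanded pose from where the row before left it, along the tool's axes as they then stand; what a row does not reach is not made up. A row lasts 1/10 s, in which the tool goes at most 50 mm and 8.59 degrees, less where a joint would pass 70% of its speed; a pose out of reach is approached as far as the arm can. A call with a number of a shift or a turn outside -1 to 1 is refused whole. A call with a gripper value outside its range is refused whole. "grip" is the finger opening in mm, from 0 to 87, set as the call begins (left out, the last holds). The fingers move at their own pace and stop on an object; the grip force is fixed at half the most. Time passes only in rows, so rows that do not move let the fingers close. It gives the time, the measured TCP pose, the force, the opening and the grip force at its end, in the units of the state.
- sense(): the state, without advancing time (a new reading comes with each control period).
- eyes.capture(name): name is "side" or "top"; returns the picture (384x512x3 uint8, blue, green, red); there is no depth.
- eyes.get_calibration(name): a dict with "camera_matrix" (3x3 intrinsics, pixels), "k1" (the pictures are not rectified: a ray, as slopes to the right and down, at radius r is drawn at 1 + k1 r^2 times it, then the intrinsics apply), "R" (3x3) and "t" (3): a world point X has camera coordinates R X + t. Camera axes: x right, y down, z forward; pixel columns grow to the right and rows downward; lengths in m; the calibration is good to about 2 mm. A picture is of the moment at which its call begins. get_calibration takes no time and is no camera call.
- r.finish_job(): hands the job in; it is judged then, once.
Trained networks look in the newest picture that a camera, given by its name, has taken for a name from the list of things; names that differ only in an ending like _2 or _b are one class to them, and where a whole thing is asked for, a point or a joint stands for the part that bears it (a point fixed in the world has none). Each returns a list of dicts, best first, with "conf" (0 to 1); they miss things now and then, are a little off and sometimes report something else, mostly with a low value. They report only what shows in the picture. A call takes as long as a camera call. They do not tell look-alikes from the thing itself.
- eyes.spot_in(camera, name): "centre" ([x, y, z] in m, in world coordinates, good to about 4 mm: the middle of the surface that is visible of it).
- eyes.outline_of(camera, name): "mask" (384x512 bool, what is visible of it).
The state is a dict: "time_s": time; "joints": joint angles; "joint_velocities": joint speeds; "effort": joint torques, N m; "tcp_pos": TCP position; "ee_rot": TCP orientation; "wrist_force": force on the tool from outside, world axes, zero at the start; "moment": the same for the moment, N m; "gripper_width": opening from 0.0 (shut) to 1.0 (fully open); "gripper_force": force on a finger pad.
Only numpy, scipy, OpenCV 4.12 (cv2) and the standard library are available. Lean on these libraries where they do the work, as an engineer would, in place of code of your own. Each camera call takes 0.05 s, during which the arm holds its last target. There are 200 camera calls.

TASK

The batch ticket on the sloping stand has to be scanned, but a wooden spacer block stands in front of it: first put that block in the plywood crate. Then take the contact reader from its black tray and press its sprung nose squarely and gently on the middle of the barcode, so that the nose is pushed in part of the way but not to its stop, and hold it still there for two seconds. Finally lay the reader flat back in its tray and leave mug and brush where they are.

Things in the scene. Friction and masses are not known exactly. Their poses are not given: they have to be found in the camera images.
- desk: Fixed dark steel ticket stand on the bench, 115 x 160 mm base, 110 mm high; origin at the centre of its underside. Its sloping face looks along its own +x (across the bench to the robot's right, or partly towards the robot) and upwards.
- label_face: The stand's grey sloping plate, 110 (x, down the slope) x 140 mm (y), 55 degrees from horizontal. Origin at the centre of its surface, z = outward normal. Centred on it is a white pad of tickets, 66 x 96 mm; the top ticket carries the barcode, its middle on the z axis within 2 mm. The pad's thickness is not measured: the barcode lies 4 to 28 mm out along z.
- block: Loose wooden spacer block, 45 (x) x 70 (y) x 140 mm (z) high, about 0.3 kg, standing in front of the label; origin at the centre of its underside, z up.
- crate: Fixed open plywood crate, 220 (x) x 170 (y) x 50 mm high outside, walls and floor 9 mm; origin at the centre of its underside.
- tray: Fixed low black plastic tray, 260 (x) x 180 (y) x 16 mm high, walls and floor 5 mm; origin at the centre of its underside.
- reader: Loose contact reader, 175 mm long, 0.25 kg: grey box handle 34 (y) x 36 mm high (z), x = -75 to 45 mm; black collar to x = 67, clear sprung nose of 28 mm diameter to x = 100. Origin on the underside below the centre of mass; nose along +x, axis at z = 18 mm. The nose springs in up to 18 mm at 0.7 N per mm. Starts flat in the tray.
- reader_tip (a point): Centre of the front of the reader's nose (100, 0, 18 mm in the reader's frame when not pushed in; moves in with the nose). Axes as the reader's.
- mug: Loose white mug, 76 mm diameter, 90 mm high; origin at the centre of its underside. Leave alone.
- brush: Loose brush lying on the bench, handle towards its -x; origin on its underside. Leave alone.
Things that resemble listed ones, but are neither listed nor needed, are in the scene too. Leave any orange, pink or red look-alike of the desk alone.

How it is judged (in metres and radians):
On the way, in this order (a step that is already met when the one before it is completed fails the run):
1. the spacer block is in the crate and released (x of block in the frame of crate between -0.1 and 0.1 m and y of block in the frame of crate between -0.075 and 0.075 m and z of block in the frame of crate below 0.047 m and contact force between the fingers and block below 0.3 N and linear speed of block below 0.02 m/s), for 0.2 s.
2. the held reader's nose is pressed squarely on the middle of the barcode, gently, and held still for 1.5 s (x of reader_tip in the frame of label_face between -0.018 and 0.018 m and y of reader_tip in the frame of label_face between -0.018 and 0.018 m and z of reader_tip in the frame of label_face above 0 m and angle between the x axis of reader and the z axis of label_face, either way round below 0.21 rad and contact force between reader and label_face between 1.5 and 12 N and linear speed of reader below 0.012 m/s and contact force between the fingers and reader above 2 N), for 1.5 s.
At the end, for the whole second after the job is handed in: Block rests inside the crate (origin within 100/75 mm of its centre, under 47 mm above its underside); reader rests flat in its tray (origin within 90/65 mm of its centre, under 30 mm above its underside, length within 0.12 rad of level); both released and at rest (all of step 1 and x of reader in the frame of tray between -0.09 and 0.09 m and y of reader in the frame of tray between -0.065 and 0.065 m and z of reader in the frame of tray below 0.03 m and angle between reader's own x axis and vertical between 1.45 and 1.69 rad and linear speed of reader below 0.01 m/s and contact force between the fingers and reader below 0.3 N); the robot touches nothing.
It fails at once if the reader is rammed into the ticket (more than 20 N) (contact force between reader and label_face above 20 N).
It fails at once if the mug is moved more than 30 mm (distance of mug from where it was at the start of the episode above 0.03 m).
It fails at once if the brush is moved more than 30 mm (distance of brush from where it was at the start of the episode above 0.03 m).
It also fails if it takes over 72 s, if anything falls off the work surface, if the arm or the gripper's body presses on something with over 40 N, if the wrist force passes 120 N, or if a joint passes its speed limit or range.

## Working session

There is one attempt and no reset: what is moved stays moved. The work goes in short steps, Python scripts to look and compute and a tool call to move; the robot and the scene stay as the last step left them, time stands still between calls to the robot, and variables do not carry over. Pictures are saved under pics/ and viewed, at most 10 in all, crops included, and the job is handed in when it is done.

Besides the shell and the picture viewer there is one more tool, called as name(argument=value, ...) on one line, values as JSON. jog_arm: Moves the arm, as the interface text tells. Its arguments: {"type":"object","properties":{"increments":{"type":"array"},"grip":{"type":"number"}},"required":["increments"]}

```bash
ls; mkdir -p pics; python3 - <<'E'
from station import sense, eyes, r
import cv2,numpy as np
for c in ("top","side"):
    im=eyes.capture(c); cv2.imwrite(f"pics/{c}0.png",im)
    k=eyes.get_calibration(c); print(c,{a:np.round(np.array(b),4).tolist() for a,b in k.items()})
    for n in ("desk","label_face","block","crate","tray","reader","mug","brush"):
        print(n,[(np.round(d["centre"],3).tolist(),round(d["conf"],2)) for d in eyes.spot_in(c,n)])
s=sense();print(s["time_s"],s["tcp_pos"],np.round(s["ee_rot"],3).tolist())
E
```

```text
pics
top {'camera_matrix': [[363.2356, 0.0, 249.76], [0.0, 363.2356, 197.5591], [0.0, 0.0, 1.0]], 'k1': -0.0903, 'R': [[0.0791, -0.9968, 0.0063], [-0.9757, -0.0787, -0.2045], [0.2043, 0.01, -0.9789]], 't': [-0.0737, 0.4955, 1.1459]}
desk [([0.518, 0.006, 0.077], 0.96), ([0.74, 0.387, 0.063], 0.8), ([0.254, -0.442, 0.046], 0.77), ([0.196, 0.301, 0.07], 0.75), ([0.481, 0.333, 0.007], 0.47)]
label_face [([0.524, -0.009, 0.092], 0.83), ([0.755, 0.382, 0.07], 0.81), ([0.199, 0.299, 0.072], 0.75), ([0.501, 0.357, 0.042], 0.73), ([0.244, -0.472, 0.079], 0.68)]
block [([0.49, -0.109, 0.141], 0.59), ([0.579, 0.357, 0.036], 0.46)]
crate [([0.498, -0.341, 0.009], 0.8), ([0.488, -0.112, 0.142], 0.55), ([0.742, -0.121, 0.021], 0.29)]
tray [([0.478, 0.333, 0.004], 0.73)]
reader [([0.5, 0.357, 0.038], 0.57)]
mug [([0.752, 0.17, 0.052], 0.74)]
brush []
side {'camera_matrix': [[430.1764, 0.0, 257.9646], [0.0, 430.1764, 193.4693], [0.0, 0.0, 1.0]], 'k1': -0.0111, 'R': [[0.8227, -0.5681, -0.0195], [-0.4155, -0.5777, -0.7025], [0.3878, 0.5861, -0.7114]], 't': [-0.424, 0.2098, 1.3093]}
desk [([0.191, 0.291, 0.054], 0.9), ([0.24, -0.483, 0.06], 0.89), ([0.489, -0.012, 0.078], 0.7)]
label_face [([0.506, -0.011, 0.086], 0.73), ([0.242, -0.481, 0.068], 0.63), ([0.196, 0.295, 0.068], 0.61), ([0.75, 0.384, 0.065], 0.59)]
block [([0.491, -0.132, 0.096], 0.85)]
crate [([0.496, -0.337, 0.012], 0.75), ([0.47, 0.325, 0.006], 0.3)]
tray [([0.468, 0.328, 0.005], 0.62), ([0.495, -0.336, 0.009], 0.25)]
reader [([0.491, 0.35, 0.037], 0.69), ([0.49, -0.132, 0.093], 0.42)]
mug [([0.73, 0.155, 0.06], 0.61)]
brush [([0.743, -0.132, 0.018], 0.65), ([0.494, -0.336, 0.008], 0.33)]
0.9 [0.21123205 0.5882018  0.40476029] [[0.941, -0.338, 0.0], [-0.338, -0.941, 0.0], [0.0, -0.0, -1.0]]
```

```bash
python3 - <<'E'
import cv2
for c in("top","side"):
    im=cv2.imread(f"pics/{c}0.png");cv2.imwrite(f"pics/{c}0b.png",cv2.resize(im,(800,600),interpolation=cv2.INTER_CUBIC))
E
```

```text
(no output)
```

View pics/top0b.png

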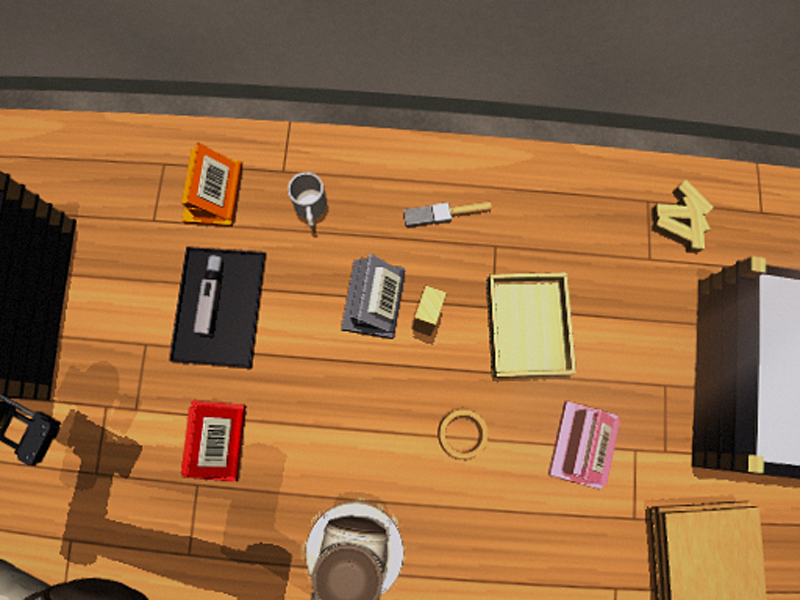

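View pics/side0b.png

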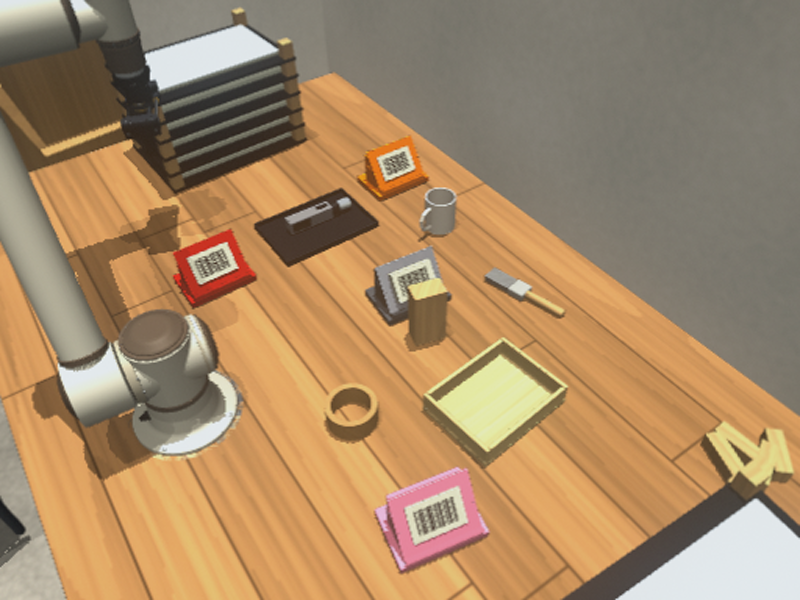

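The top view shows four stands: grey (375,296), orange (212,185), red (213,440) and pink (588,445). The grey one is the desk. The block is at (430,310), with look-alikes in the wood pile (685,215) and the wooden ring (463,434). The crate is at (532,325), the tray at (218,307) with the reader nose pointing away at (213,265), the mug at (308,195) and the brush at (450,212). In the side view the block stands at (427,312), in front of the grey stand.

```bash
cat > h.py <<'E'
import numpy as np, cv2
from station import sense, eyes, r
K={c:eyes.get_calibration(c) for c in("top","side")}
def proj(c,X):
    k=K[c]; p=np.atleast_2d(X)@np.array(k["R"]).T+np.array(k["t"]); s=p[:,:2]/p[:,2:]
    s=s*(1+k["k1"]*(s**2).sum(1,keepdims=True)); M=np.array(k["camera_matrix"])
    return s*[M[0,0],M[1,1]]+M[:2,2]
def ray(c,uv):
    k=K[c]; M=np.array(k["camera_matrix"]); d=(np.atleast_2d(uv).astype(float)-M[:2,2])/[M[0,0],M[1,1]]
    s=d.copy()
    for _ in range(20): s=d/(1+k["k1"]*(s**2).sum(1,keepdims=True))
    R=np.array(k["R"]); D=np.c_[s,np.ones(len(s))]@R; return -R.T@np.array(k["t"]),D
def onz(c,uv,z):
    o,D=ray(c,uv); return o+D*((z-o[2])/D[:,2])[:,None]
def rect(c,mask,z):
    "footprint rectangle (centre,size,angle) of a mask's outline cast on height z"
    m=max(cv2.findContours(mask.astype(np.uint8),0,1)[0],key=cv2.contourArea)[:,0]
    return cv2.minAreaRect((onz(c,m,z)[:,:2]*1000).astype(np.float32))
def status():
    s=sense(); R=np.array(s["ee_rot"]); print("t%.2f"%s["time_s"],"tcp",np.round(s["tcp_pos"],4),"yaw",round(float(np.degrees(np.arctan2(R[1,0],R[0,0]))),2),"F",np.round(s["wrist_force"],1),"M",np.round(s["moment"],2),"w",round(s["gripper_width"]*87,1),"gf",round(s["gripper_force"],1)); return s
def togo(target,yaw=None):
    "tool-axis shift (mm) from here to a TCP target"
    s=sense(); R=np.array(s["ee_rot"]); print("tool mm",np.round(R.T@(np.array(target)-s["tcp_pos"])*1000,1), "units",np.round(R.T@(np.array(target)-s["tcp_pos"])/.02,2))
    if yaw is not None:
        a=np.degrees(np.arctan2(R[1,0],R[0,0])); d=(-(yaw-a)+180)%360-180; print("turn deg about tool z",round(d,2),"units",round(np.radians(d)/.08,2))
E
python3 - <<'E'
from h import *
im={}
for c in("top","side"):
    im[c]=eyes.capture(c)
    for n,z in(("reader",.041),("tray",.016),("crate",.05),("block",.14)):
        for d in eyes.outline_of(c,n)[:2]:
            q=rect(c,d["mask"],z); print(c,n,round(d["conf"],2),np.round(q[0],1),np.round(q[1],1),round(q[2],1))
a=cv2.resize(im["top"][158:218,215:295],(800,600),interpolation=cv2.INTER_CUBIC);cv2.imwrite("pics/ct.png",a)
b=cv2.resize(im["side"][152:224,222:318],(800,600),interpolation=cv2.INTER_CUBIC);cv2.imwrite("pics/cs.png",b)
E
```

```text
top reader 0.58 [502.5 358.9] [ 40.5 177.6] 89.1
top tray 0.7 [484.6 344.8] [263.1 188.1] 0.5
top crate 0.95 [ 491.5 -330.7] [224.6 178. ] 6.2
top block 0.78 [ 484.9 -107. ] [46.1 97.3] 72.8
side reader 0.65 [493.6 343.5] [ 73.  175.3] 89.2
side reader 0.22 [523.9  25.5] [249.5 138. ] 23.8
side tray 0.69 [480.9 334.7] [263.7 190.8] 0.5
side crate 0.7 [ 482.9 -347.8] [243.1 189.4] 5.4
side block 0.67 [486.5 -73.2] [169.3 128.1] 69.6
side block 0.57 [ 462.4 -163.2] [174.5  77.8] 56.6
```

View pics/ct.png

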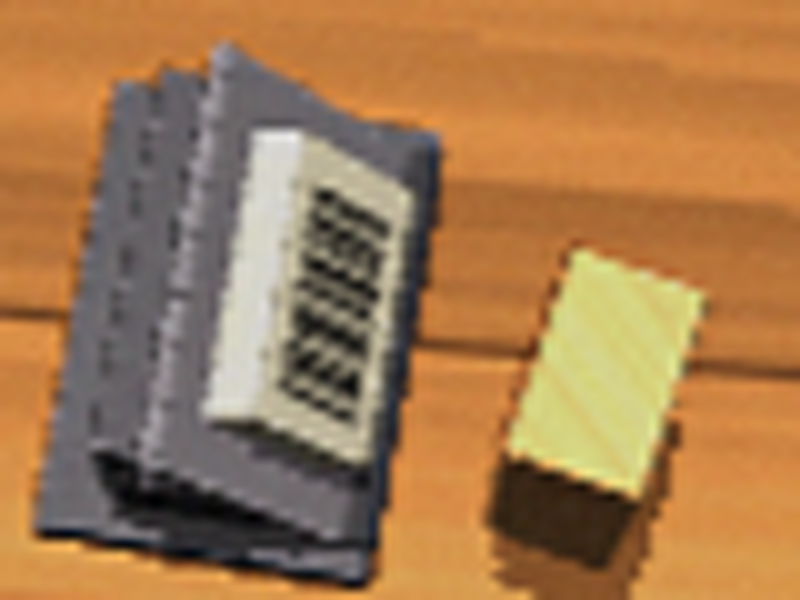

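View pics/cs.png

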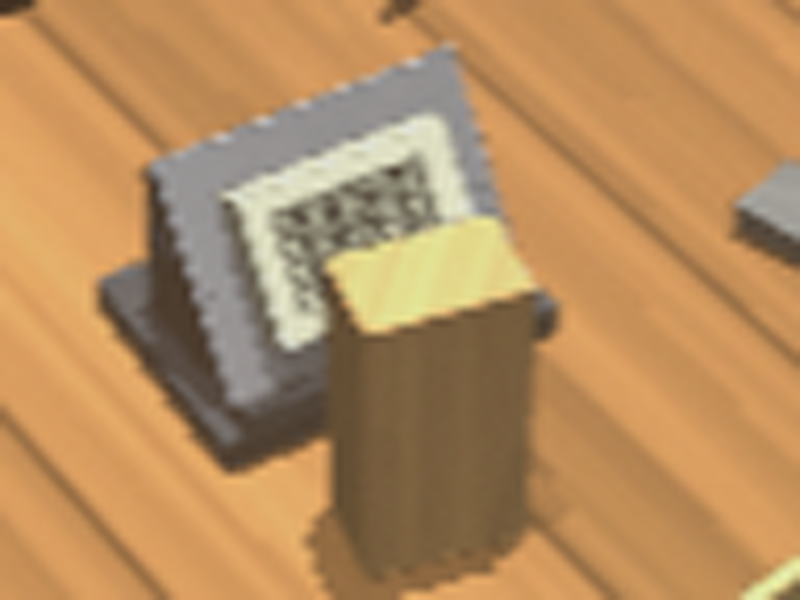

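Top crop: the grey stand's pad front face has corners near (303,130), (412,190), (365,465) and (255,415). The block top has corners (570,250), (705,298), (638,498) and (508,458). The side crop shows the pad corners (228,195), (438,115) and (285,350), and the block top with corners (325,262), (492,218), (537,288) and (370,333). I'll fit the poses to these.

```bash
python3 - <<'E'
from h import *
from scipy.optimize import least_squares
T=lambda p:(np.array(p)+.5)/10-.5+[215,158]
S=lambda p:(np.array(p)+.5)/(800/96)-.5+[222,152]
u=np.array([0,0,1.]); c,s=np.cos(np.radians(55)),np.sin(np.radians(55))
def pts(p,L,z):
    d=np.array([np.cos(p[3]),np.sin(p[3]),0]); x=d*c-u*s; n=d*s+u*c; y=np.cross(u,d)
    return p[:3]+L[:,:1]*x+L[:,1:]*y+z*n
# facing ~ -y: y axis = u x d ~ +x world (far)
pad=np.array([[-33,48],[33,48],[33,-48],[-33,-48]])/1e3
pl=np.array([[-55,70],[-55,-70],[55,-70],[55,70]])/1e3
tp=T([[303,130],[412,190],[365,465],[255,415]]); tpl=T([[222,45],[148,470],[345,540],[440,130]])
sp=S([[438,115],[285,350],[228,195]]); spl=S([[452,48],[150,170],[235,405]])
def f(p):
    return np.concatenate([(proj("top",pts(p,pad,p[4]))-tp),(proj("top",pts(p,pl,0))-tpl),
      (proj("side",pts(p,pad[[0,2,3]],p[4]))-sp),(proj("side",pts(p,pl[:3],0))-spl)]).ravel()
q=least_squares(f,[.51,-.01,.075,-1.6,.015],loss="soft_l1"); print("face",np.round(q.x,4),"yaw deg",np.degrees(q.x[3]),"res",np.round(f(q.x),1).reshape(-1,2).tolist())
bt=T([[570,250],[705,298],[638,498],[508,458]]); bs=S([[325,262],[492,218],[537,288],[370,333]])
L=np.array([[-22.5,35],[22.5,35],[22.5,-35],[-22.5,-35]])/1e3
def g(p):
    cs,sn=np.cos(p[2]),np.sin(p[2]); P=np.c_[L@np.array([[cs,sn],[-sn,cs]])+p[:2],np.full(4,.14)]
    return np.r_[proj("top",P)-bt,proj("side",P[[3,0,1,2]])-bs].ravel()
b=least_squares(g,[.49,-.11,np.radians(-107)],loss="soft_l1"); print("block",np.round(b.x[:2],4),np.degrees(b.x[2]),np.round(g(b.x),1).reshape(-1,2).tolist())
E
```

```text
face [ 0.5292 -0.0108  0.0643 -1.6554  0.0185] yaw deg -94.84805182662063 res [[-0.2, -0.4], [0.2, -0.1], [0.2, 0.2], [-0.5, 0.0], [0.5, -0.4], [0.2, -0.5], [0.3, 0.5], [-2.5, 1.9], [0.2, -0.1], [-0.2, 0.2], [0.6, 0.3], [-0.2, -0.5], [0.0, -0.9], [-0.1, 1.4]]
block [ 0.4962 -0.1133] -103.55477984624405 [[0.6, -0.5], [1.0, -0.9], [1.0, 0.5], [-0.1, -0.1], [-1.0, -0.7], [-0.4, -1.2], [-0.0, -0.4], [-1.0, 0.3]]
```

jog_arm(increments=[[0.7,1,0,0.675],[0.7,1,0,0.675],[0.7,1,0,0],[0.7,1,0,0],[0.7,1,0,0],[0.7,1,0,0],[0.7,1,0,0],[0.7,1,0,0],[0.7,1,0,0],[0.7,1,0,0]], grip=87)

```text
time_s: 2.4
tcp_pos: [0.2535, 0.3468, 0.4049]
ee_rot: [[0.899, -0.437, 0.0], [-0.437, -0.899, 0.0], [-0.0, -0.0, -1.0]]
wrist_force: [0.0, 0.6, 0.2]
gripper_width: 1.004
gripper_force: 0.0
```

jog_arm(increments=[[0.7,1,0,0],[0.7,1,0,0],[0.7,1,0,0],[0.7,1,0,0],[0.7,1,0,0],[0.7,1,0,0],[0.7,1,0,0],[0.7,1,0,0],[0.7,1,0,0],[0.7,1,0,0]])

```text
time_s: 3.4
tcp_pos: [0.2917, 0.1057, 0.405]
ee_rot: [[0.899, -0.437, 0.001], [-0.437, -0.899, 0.001], [0.0, -0.001, -1.0]]
wrist_force: [1.3, -0.5, 0.8]
gripper_width: 1.0
gripper_force: 0.0
```

```bash
python3 - <<'E'
from h import *
status(); togo([.496,-.113,.30],-13.55)
E
```

```text
t3.40 tcp [0.2917 0.1057 0.405 ] yaw -25.92 F [ 1.3 -0.5  0.8] M [ 0.02 -0.05 -0.03] w 87.0 gf 0.0
tool mm [279.3 107.5 105. ] units [13.96  5.38  5.25]
turn deg about tool z -12.37 units -2.7
```

jog_arm(increments=[[0,0,0,-0.9],[0,0,0,-0.9],[0,0,0,-0.9],[1,0.65,0,0],[1,0.65,0,0],[1,0.65,0,0],[1,0.65,0,0],[1,0.65,0,0],[1,0.65,0,0],[1,0.65,0,0]])

```text
time_s: 4.4
tcp_pos: [0.4072, -0.0154, 0.405]
ee_rot: [[0.972, -0.235, 0.001], [-0.235, -0.972, 0.0], [0.001, -0.0, -1.0]]
wrist_force: [-0.3, 0.0, 0.6]
gripper_width: 1.001
gripper_force: 0.0
```

jog_arm(increments=[[1,0.65,0.6,0],[1,0.65,0.6,0],[1,0.65,0.6,0],[1,0.65,0.6,0],[1,0.65,0.6,0],[0.5,0.5,0.5,0],[0,0,0,0]])

```text
time_s: 5.1
tcp_pos: [0.4961, -0.1142, 0.333]
ee_rot: [[0.972, -0.237, -0.004], [-0.237, -0.972, -0.0], [-0.003, 0.001, -1.0]]
wrist_force: [-1.0, -0.5, -0.9]
gripper_width: 0.998
gripper_force: 0.0
```

```bash
python3 - <<'E'
from h import *
im=eyes.capture("side");cv2.imwrite("pics/s1.png",cv2.resize(im[110:230,190:350],(800,600)))
status(); togo([.496,-.113,.276],-13.55)
E
```

```text
t5.15 tcp [ 0.4958 -0.1137  0.3339] yaw -13.65 F [-0.1  0.3 -0.2] M [0.02 0.03 0.01] w 86.8 gf 0.0
tool mm [ 0.2 -0.7 57.9] units [ 0.01 -0.04  2.89]
turn deg about tool z -0.1 units -0.02
```

View pics/s1.png

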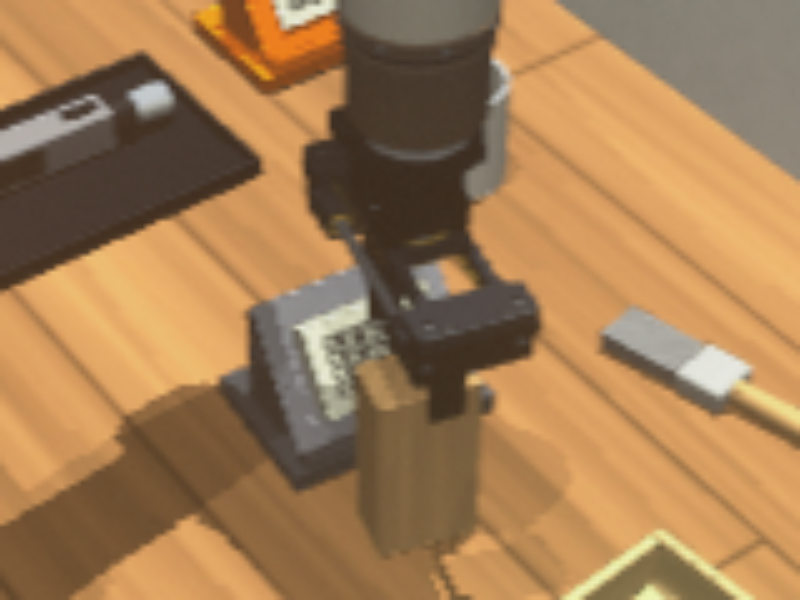

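The fingers are just above the block (420,380), one on each side of its narrow dimension, and clear of the grey stand (310,380). I'll descend and grip.

jog_arm(increments=[[0,0,1,0],[0,0,1,0],[0,0,0.9,0],[0,0,0,0]])

```text
time_s: 5.55
tcp_pos: [0.4947, -0.1126, 0.2755]
ee_rot: [[0.972, -0.234, -0.004], [-0.234, -0.972, 0.0], [-0.004, 0.001, -1.0]]
wrist_force: [-0.1, 0.4, -0.6]
gripper_width: 1.001
gripper_force: 0.0
```

jog_arm(increments=[[0,0,0,0],[0,0,0,0],[0,0,0,0],[0,0,0,0],[0,0,0,0]], grip=30)

```text
time_s: 6.05
tcp_pos: [0.496, -0.1132, 0.2772]
ee_rot: [[0.972, -0.235, 0.001], [-0.235, -0.972, 0.0], [0.001, -0.0, -1.0]]
wrist_force: [1.1, -0.1, -0.1]
gripper_width: 0.629
gripper_force: 0.0
```

jog_arm(increments=[[0,0,-1,0],[0,0,-1,0],[0,0,-1,0],[0,0,-1,0],[0,0,0,0]])

```text
time_s: 6.55
tcp_pos: [0.4965, -0.1132, 0.3589]
ee_rot: [[0.972, -0.234, 0.005], [-0.234, -0.972, 0.0], [0.005, -0.001, -1.0]]
wrist_force: [0.9, -0.1, -3.0]
gripper_width: 0.515
gripper_force: 29.9
```

```bash
python3 - <<'E'
from h import *
status(); togo([.49,-.337,.35],-13.55+19.5)
E
```

```text
t6.55 tcp [ 0.4965 -0.1132  0.3589] yaw -13.55 F [ 0.9 -0.1 -3. ] M [-0.   -0.05 -0.07] w 44.8 gf 29.9
tool mm [ 46.1 219.1   8.9] units [ 2.3  10.95  0.44]
turn deg about tool z -19.5 units -4.26
```

jog_arm(increments=[[0.2,1,0,0],[0.2,1,0,0],[0.2,1,0,0],[0.2,1,0,0],[0.2,1,0,0],[0.2,1,0,0],[0.2,1,0,0],[0.2,1,0,0],[0.3,1,0,0],[0.2,1,0,0]])

```text
time_s: 7.55
tcp_pos: [0.4895, -0.3182, 0.3545]
ee_rot: [[0.972, -0.235, -0.003], [-0.235, -0.972, 0.002], [-0.003, -0.001, -1.0]]
wrist_force: [-0.7, 1.1, -3.1]
gripper_width: 0.514
gripper_force: 29.9
```

jog_arm(increments=[[0.2,0.9,0,0],[0,0,0,-0.9],[0,0,0,-0.9],[0,0,0,-0.9],[0,0,0,-0.9],[0,0,0,-0.6],[0,0,0,0],[0,0,0,0]])

```text
time_s: 8.35
tcp_pos: [0.4893, -0.3358, 0.3553]
ee_rot: [[0.995, 0.098, -0.002], [0.098, -0.995, 0.001], [-0.002, -0.001, -1.0]]
wrist_force: [0.4, 0.1, -2.6]
gripper_width: 0.517
gripper_force: 29.9
```

```bash
python3 - <<'E'
from h import *
status(); togo([.49,-.337,.313])
a=eyes.capture("side")[180:300,230:390];b=eyes.capture("top")[150:270,280:400]
cv2.imwrite("pics/s2.png",np.hstack([cv2.resize(a,(400,300)),cv2.resize(b,(300,300))]))
E
```

```text
t8.35 tcp [ 0.4893 -0.3358  0.3553] yaw 5.61 F [ 0.4  0.1 -2.6] M [-0.02  0.01  0.02] w 44.9 gf 29.9
tool mm [ 0.6  1.4 42.3] units [0.03 0.07 2.11]
```

View pics/s2.png

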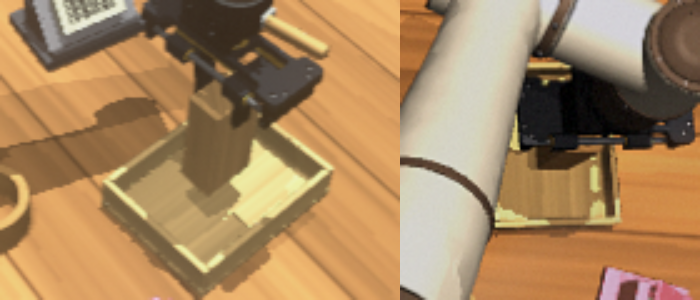

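The block is held upright above the middle of the crate, with its bottom at about (212,190) in the left view. I'll lower it in stages until it touches.

jog_arm(increments=[[0,0,1,0],[0,0,0.9,0],[0,0,0.1,0],[0,0,0.1,0],[0,0,0,0]])

```text
time_s: 8.95
tcp_pos: [0.4899, -0.336, 0.3154]
ee_rot: [[0.995, 0.099, 0.001], [0.099, -0.995, -0.001], [0.001, 0.001, -1.0]]
wrist_force: [0.3, 0.2, -2.2]
gripper_width: 0.517
gripper_force: 29.9
```

jog_arm(increments=[[0,0,0.2,0],[0,0,0.2,0],[0,0,0,0]])

```text
time_s: 9.25
tcp_pos: [0.4902, -0.3358, 0.3088]
ee_rot: [[0.995, 0.1, 0.003], [0.1, -0.995, -0.001], [0.003, 0.002, -1.0]]
wrist_force: [-1.0, 1.5, 4.1]
gripper_width: 0.52
gripper_force: 30.0
```

jog_arm(increments=[[0,0,0.15,0],[0,0,0.15,0],[0,0,0,0]])

```text
time_s: 9.55
tcp_pos: [0.4904, -0.3359, 0.3085]
ee_rot: [[0.995, 0.102, 0.006], [0.102, -0.995, -0.005], [0.005, 0.005, -1.0]]
wrist_force: [-6.5, 7.9, 26.6]
gripper_width: 0.516
gripper_force: 30.0
```

jog_arm(increments=[[0,0,-0.3,0],[0,0,0,0]])

```text
time_s: 9.75
tcp_pos: [0.4899, -0.3359, 0.3086]
ee_rot: [[0.995, 0.099, 0.003], [0.099, -0.995, -0.001], [0.003, 0.002, -1.0]]
wrist_force: [0.8, 2.7, 9.1]
gripper_width: 0.517
gripper_force: 29.9
```

jog_arm(increments=[[0,0,0,0],[0,0,0,0],[0,0,0,0],[0,0,0,0],[0,0,0,0],[0,0,0,0],[0,0,-1,0],[0,0,-1,0],[0,0,-1,0],[0,0,-1,0]], grip=87)

```text
time_s: 10.75
tcp_pos: [0.4895, -0.3359, 0.3875]
ee_rot: [[0.995, 0.099, -0.0], [0.099, -0.995, 0.0], [-0.0, -0.0, -1.0]]
wrist_force: [0.5, 0.0, 0.9]
gripper_width: 0.997
gripper_force: 0.0
```

```bash
python3 - <<'E'
from h import *
status()
for c in("top","side"):
    print([(np.round(d["centre"],3),round(d["conf"],2)) for d in (eyes.capture(c) is not None and eyes.spot_in(c,"block"))])
# reader: masks in both views, fit yaw & position by edges of the model silhouette
from scipy.optimize import minimize
bx=np.array([[x,y,z] for x in(-.075,.045) for y in(-.017,.017) for z in(0,.036)])
ns=np.array([[x,.014*np.cos(a),.018+.014*np.sin(a)] for x in(.045,.1) for a in np.linspace(0,6.28,16)])
M={}
for c in("top","side"):
    d=eyes.outline_of(c,"reader")
    for k in d[:2]:
        if 400<k["mask"].sum()<3000 or True: print(c,k["conf"],k["mask"].sum(),np.argwhere(k["mask"]).mean(0)[::-1])
    M[c]=d[0]["mask"] if d else None
def sil(c,p):
    cs,sn=np.cos(p[2]),np.sin(p[2]);R=np.array([[cs,-sn,0],[sn,cs,0],[0,0,1]]); im=np.zeros((384*4,512*4),np.uint8)
    for P in(bx,ns):
        h=cv2.convexHull((proj(c,P@R.T+[p[0],p[1],.005])*4+1.5).astype(np.float32)); cv2.fillPoly(im,[np.round(h).astype(np.int32)],1)
    return cv2.resize(im.astype(np.float32),(512,384),interpolation=cv2.INTER_AREA)
def cost(q):
    p=np.array(q)*[.01,.01,.05]+[.49,.352,0]; return sum(np.abs(sil(c,p)-m).sum() for c,m in M.items() if m is not None)
b=min((minimize(cost,[i,j,k],method="Nelder-Mead",options=dict(initial_simplex=None)) for i in(-1,1) for j in(0,1) for k in(-1,1)),key=lambda o:o.fun)
p=b.x*[.01,.01,.05]+[.49,.352,0]; print("reader",p[:2],np.degrees(p[2]),b.fun)
E
```

```text
t10.75 tcp [ 0.4895 -0.3359  0.3875] yaw 5.68 F [0.5 0.  0.9] M [ 0.01 -0.05 -0.02] w 86.8 gf 0.0
[(array([ 0.465, -0.331,  0.116]), 0.83), (array([ 0.523, -0.01 ,  0.09 ]), 0.71)]
[(array([ 0.482, -0.357,  0.107]), 0.84)]
top 0.9 598 [133.07859532 190.06856187]
side 0.71 400 [201.7125 137.2475]
reader [0.49613147 0.36595441] -2.145735024378099 169.4375
```

```bash
python3 - <<'E'
from h import *
print(np.round(sense()["joints"],1))
bx=np.array([[x,y,z] for z in(0,.036) for x,y in((-.075,-.017),(-.075,.017),(.045,.017),(.045,-.017))])
t=np.array([[.1,.014*np.cos(a),.018+.014*np.sin(a)] for a in np.linspace(0,6.28,24)])
out=[]
for c,(x0,y0) in(("top",(105,145)),("side",(160,105))):
    im=cv2.resize(eyes.capture(c)[y0:y0+90,x0:x0+60] if c=="top" else eyes.capture(c)[y0:y0+60,x0:x0+90],(400,600) if c=="top" else (600,400),interpolation=cv2.INTER_CUBIC)
    s=6.6667
    p=[.4961,.366,np.radians(-2.1)];R=cv2.Rodrigues(np.array([0,0,p[2]]))[0]
    for P in(bx[:4],bx[4:],t):
        q=(proj(c,P@R.T+[p[0],p[1],.005])-[x0,y0]+.5)*s; cv2.polylines(im,[q.astype(int)],True,(0,255,0),1)
    out.append(cv2.copyMakeBorder(im,0,600-im.shape[0],0,0,cv2.BORDER_CONSTANT))
cv2.imwrite("pics/rd.png",cv2.resize(np.hstack(out),(800,480)))
E
```

```text
[-18.8  19.8  -5.8  -0.  -64.5 114.5]
```

View pics/rd.png

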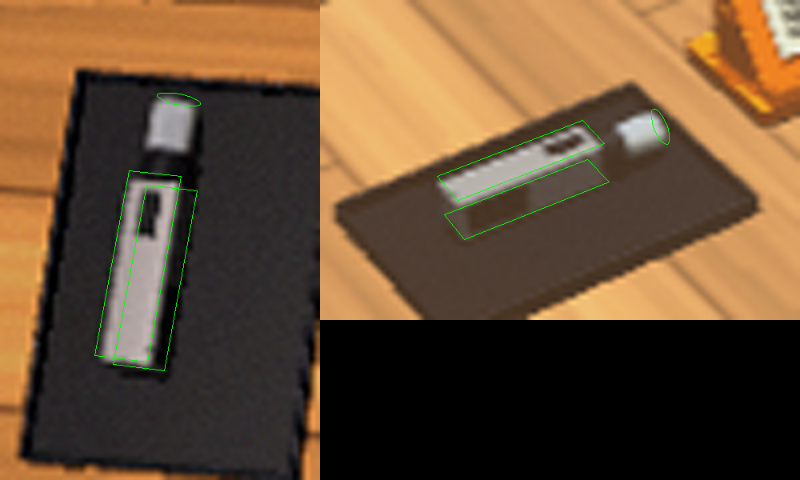

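The left overlay shows the fit about 7 px (4 mm) left of the real handle. The reader is therefore at about (0.494, 0.362), yaw about -1°. To keep joint 6 in range during the later press I'll grasp at tool yaw 179°, turning while travelling.

jog_arm(increments=[[-0.09,-0.86,0,1],[-0.09,-0.86,0,1],[-0.09,-0.86,0,1],[-0.09,-0.86,0,1],[-0.09,-0.86,0,1],[-0.42,-0.76,0,1],[-0.42,-0.76,0,1],[-0.42,-0.76,0,1],[-0.42,-0.76,0,1],[-0.42,-0.76,0,1]])

```text
time_s: 12.15
tcp_pos: [0.4818, -0.1632, 0.3861]
ee_rot: [[0.762, -0.647, -0.001], [-0.647, -0.762, 0.0], [-0.001, 0.001, -1.0]]
wrist_force: [-0.5, -0.7, 0.8]
gripper_width: 0.998
gripper_force: 0.0
```

jog_arm(increments=[[-0.69,-0.54,0,1],[-0.69,-0.54,0,1],[-0.69,-0.54,0,1],[-0.69,-0.54,0,1],[-0.69,-0.54,0,1],[-0.84,-0.23,0,1],[-0.84,-0.23,0,1],[-0.84,-0.23,0,1],[-0.84,-0.23,0,1],[-0.84,-0.23,0,1]])

```text
time_s: 13.15
tcp_pos: [0.474, 0.0102, 0.3862]
ee_rot: [[0.067, -0.998, -0.001], [-0.998, -0.067, -0.0], [0.0, 0.001, -1.0]]
wrist_force: [0.5, 0.5, -0.2]
gripper_width: 1.0
gripper_force: 0.0
```

jog_arm(increments=[[-0.86,0.12,0,1],[-0.86,0.12,0,1],[-0.86,0.12,0,1],[-0.86,0.12,0,1],[-0.86,0.12,0,1],[-0.76,0.44,0,1],[-0.76,0.44,0,1],[-0.76,0.44,0,1],[-0.76,0.44,0,1],[-0.76,0.44,0,1]])

```text
time_s: 14.15
tcp_pos: [0.4669, 0.1836, 0.3861]
ee_rot: [[-0.669, -0.743, -0.001], [-0.743, 0.669, -0.001], [0.001, 0.0, -1.0]]
wrist_force: [0.4, 0.2, 1.3]
gripper_width: 0.999
gripper_force: 0.0
```

jog_arm(increments=[[-0.52,0.7,0,1],[-0.52,0.7,0,1],[-0.52,0.7,0,1],[-0.52,0.7,0,1],[-0.52,0.7,0,1],[-0.21,0.84,0,1],[-0.21,0.84,0,1],[-0.21,0.84,0,1],[-0.21,0.84,0,1],[-0.21,0.84,0,1]])

```text
time_s: 15.15
tcp_pos: [0.4602, 0.3562, 0.3859]
ee_rot: [[-0.999, -0.038, -0.001], [-0.038, 0.999, -0.001], [0.001, -0.001, -1.0]]
wrist_force: [-0.0, -0.5, 0.3]
gripper_width: 1.001
gripper_force: 0.0
```

```bash
python3 - <<'E'
from h import *
print(np.round(status()["joints"],1)); togo([.502,.3625,.25],179)
E
```

```text
t15.15 tcp [0.4602 0.3562 0.3859] yaw -177.84 F [-0.  -0.5  0.3] M [ 0.04 -0.23 -0.04] w 87.1 gf 0.0
[  53.7   18.7   -7.4   -0.   -64.  -141.5]
tool mm [-42.2   4.9 135.9] units [-2.11  0.25  6.79]
turn deg about tool z 3.16 units 0.69
```

jog_arm(increments=[[-0.7,0.1,0.8,0.35],[-0.7,0.1,0.8,0.34],[-0.7,0,0.8,0],[0,0,1,0],[0,0,1,0],[0,0,1,0],[0,0,1,0],[0,0,1,0],[0,0,0.6,0],[0,0,0,0]], grip=62)

```text
time_s: 16.15
tcp_pos: [0.5018, 0.3595, 0.2243]
ee_rot: [[-1.0, 0.015, -0.003], [0.015, 1.0, -0.004], [0.003, -0.004, -1.0]]
wrist_force: [-0.1, -0.6, 0.4]
gripper_width: 0.713
gripper_force: 0.0
```

```bash
python3 - <<'E'
from h import *
status(); togo([.502,.3625,.192],179)
out=[cv2.resize(eyes.capture(c)[y0:y0+90,x0:x0+90],(400,400),interpolation=cv2.INTER_CUBIC) for c,(x0,y0) in(("top",(95,145)),("side",(155,85)))]
cv2.imwrite("pics/rg.png",np.hstack(out))
E
```

```text
t16.15 tcp [0.5018 0.3595 0.2243] yaw 179.16 F [-0.1 -0.6  0.4] M [ 0.07 -0.13  0.01] w 62.0 gf 0.0
tool mm [-0.3  3.1 32.3] units [-0.01  0.16  1.61]
turn deg about tool z 0.16 units 0.03
```

View pics/rg.png

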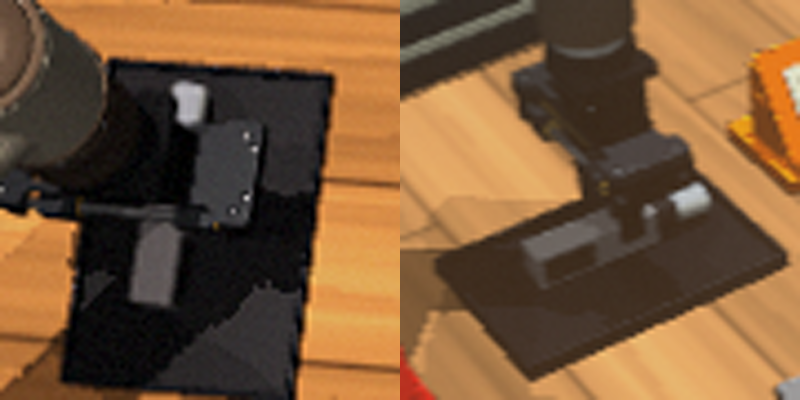

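The fingers straddle the handle, with the right finger at (630,215) in the side view and the handle spanning 525 to 660. I'll descend and close.

jog_arm(increments=[[0,0.15,0.8,0],[0,0,0.8,0],[0,0,0,0]])

```text
time_s: 16.55
tcp_pos: [0.502, 0.3628, 0.194]
ee_rot: [[-1.0, 0.015, -0.002], [0.015, 1.0, -0.001], [0.002, -0.001, -1.0]]
wrist_force: [-1.5, -0.5, -1.3]
gripper_width: 0.712
gripper_force: 0.0
```

jog_arm(increments=[[0,0,0,0],[0,0,0,0],[0,0,0,0],[0,0,0,0],[0,0,0,0],[0,0,0,0],[0,0,0,0]], grip=20)

```text
time_s: 17.25
tcp_pos: [0.5025, 0.3634, 0.1955]
ee_rot: [[-1.0, 0.014, 0.001], [0.014, 1.0, 0.001], [-0.001, 0.001, -1.0]]
wrist_force: [-1.6, 0.4, 4.4]
gripper_width: 0.385
gripper_force: 30.0
```

jog_arm(increments=[[0,0,-0.5,0],[0,0,-1,0],[0,0,-1,0],[0,0,-1,0],[0,0,-1,0],[0,0,-1,0],[0,0,-1,0],[0,0,-1,0],[0,0,0,0]])

```text
time_s: 18.15
tcp_pos: [0.5026, 0.3631, 0.3474]
ee_rot: [[-1.0, 0.014, 0.003], [0.014, 1.0, 0.003], [-0.003, 0.003, -1.0]]
wrist_force: [0.9, -0.1, -2.2]
gripper_width: 0.394
gripper_force: 30.0
```

```bash
python3 - <<'E'
from h import *
print(np.round(status()["joints"],1))
# far top corner of plate and ledge target (grip 40 mm beyond, along plate)
f=np.array([.5292,-.0108,.0643]); a=-1.6554; d=np.array([np.cos(a),np.sin(a),0]);u=np.array([0,0,1.]);y=np.cross(u,d)
c=f-.055*(d*.5736-u*.8192)+.07*y; print("corner",c,"along",y)
t=c+.04*y-.003*d; t[2]=.145+.164; print(t); togo(t,175.2)
E
```

```text
t18.15 tcp [0.5026 0.3631 0.3474] yaw 179.18 F [ 0.9 -0.1 -2.2] M [ 0.12 -0.25  0.  ] w 34.3 gf 30.0
[  50.8   24.    -5.1    0.   -60.6 -141.6]
corner [0.60161552 0.01471997 0.109356  ] along [ 0.99642324 -0.08450278  0.        ]
[0.64172596 0.01432912 0.309     ]
tool mm [-144.  -346.8   37.7] units [ -7.2  -17.34   1.89]
turn deg about tool z 3.98 units 0.87
```

jog_arm(increments=[[-0.4,-0.96,0,0.45],[-0.4,-0.96,0,0.42],[-0.4,-0.96,0,0],[-0.4,-0.96,0,0],[-0.4,-0.96,0,0],[-0.4,-0.96,0,0],[-0.4,-0.96,0,0],[-0.4,-0.96,0,0],[-0.4,-0.96,0,0],[-0.4,-0.96,0,0]])

```text
time_s: 19.15
tcp_pos: [0.5675, 0.1645, 0.3428]
ee_rot: [[-0.996, 0.085, -0.004], [0.085, 0.996, -0.001], [0.004, -0.002, -1.0]]
wrist_force: [0.2, -0.0, -3.3]
gripper_width: 0.389
gripper_force: 30.0
```

jog_arm(increments=[[-0.4,-0.96,0,0],[-0.4,-0.96,0,0],[-0.4,-0.96,0,0],[-0.4,-0.96,0,0],[-0.4,-0.96,0,0],[-0.4,-0.96,0,0],[-0.4,-0.96,0,0],[0,0,0,0]])

```text
time_s: 19.95
tcp_pos: [0.6123, 0.0249, 0.3426]
ee_rot: [[-0.996, 0.087, -0.004], [0.087, 0.996, -0.001], [0.004, -0.001, -1.0]]
wrist_force: [1.5, -0.3, -2.8]
gripper_width: 0.389
gripper_force: 30.0
```

```bash
cat > rd.py <<'E'
from h import *
# reader pitch/slide from nose: fit in-plane (pitch, g, h) of reader in the gripper from masks
from scipy.optimize import minimize
bx=np.array([[x,y,z] for x in(-.075,.045) for y in(-.017,.017) for z in(0,.036)])
co=np.array([[x,.0155*np.cos(a),.018+.0155*np.sin(a)] for x in(.045,.067) for a in np.linspace(0,6.28,16)])
ns=np.array([[x,.014*np.cos(a),.018+.014*np.sin(a)] for x in(.067,.1) for a in np.linspace(0,6.28,16)])
def pose(p,s,flip=-1):
    "p=(pitch down rad, g, h): reader->world with grip point at reader (g,0,h)"
    R0=np.array(s["ee_rot"]); X=flip*R0[:,0]; Z=np.array([0,0,1.]); X=X-Z*X[2]; X/=np.linalg.norm(X)
    c,n=np.cos(p[0]),np.sin(p[0]); x=c*X-n*Z; z=n*X+c*Z; R=np.c_[x,np.cross(z,x),z]
    gp=np.array(s["tcp_pos"])+R0[:,2]*.164
    return R,gp-R@[p[1],0,p[2]]
def overlay(c,im,x0,y0,sc,p,s):
    R,t=pose(p,s)
    for P in(bx,co,ns):
        q=cv2.convexHull(((proj(c,P@R.T+t)-[x0,y0]+.5)*sc).astype(np.float32)); cv2.polylines(im,[q.astype(int)],True,(0,255,0),1)
E
python3 - <<'E'
from rd import *
print(np.round(status()["joints"],1)); togo([.6417,.0143,.309],175.2)
s=sense()
out=[]
for c in("top","side"):
    im=eyes.capture(c); g=np.array(s["tcp_pos"])-[0,0,.164]; u0=(proj(c,g)[0]-45).astype(int)
    v=cv2.resize(im[u0[1]:u0[1]+90,u0[0]:u0[0]+90],(400,400),interpolation=cv2.INTER_CUBIC); overlay(c,v,u0[0],u0[1],400/90,(0,.008,.0265),s); out.append(v)
cv2.imwrite("pics/r3.png",np.hstack(out))
E
```

```text
t19.95 tcp [0.6123 0.0249 0.3426] yaw 174.99 F [ 1.5 -0.3 -2.8] M [ 0.06 -0.13 -0.01] w 33.9 gf 30.0
[  17.4   23.7   -6.3   -0.   -60.2 -112.4]
tool mm [-30.4  -8.   33.5] units [-1.52 -0.4   1.68]
turn deg about tool z -0.21 units -0.05
```

View pics/r3.png

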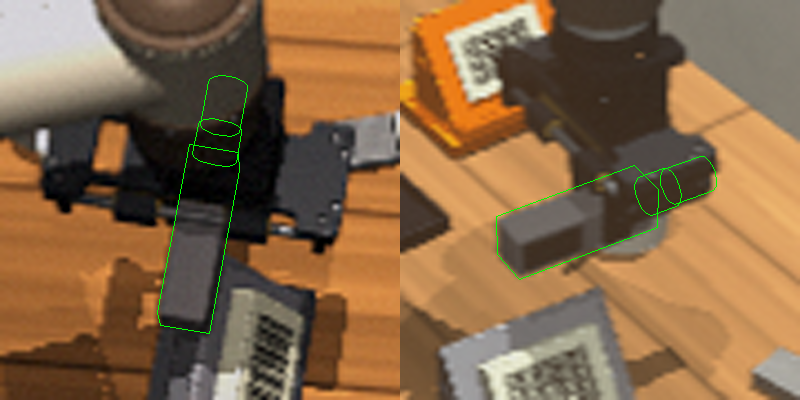

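The level-reader overlay with grip offset 8 mm matches the handle in both views. Now I'll move over the stand's far top corner and press the tail down on it, to pitch the nose down in the grip.

jog_arm(increments=[[-0.75,-0.2,0,0],[-0.75,-0.2,0,0],[0,0,1,0],[0,0,0.8,0],[0,0,0,0]])

```text
time_s: 20.55
tcp_pos: [0.6404, 0.0173, 0.3051]
ee_rot: [[-0.996, 0.084, -0.008], [0.084, 0.996, -0.001], [0.007, -0.001, -1.0]]
wrist_force: [-1.0, 0.3, -2.5]
gripper_width: 0.389
gripper_force: 30.0
```

jog_arm(increments=[[0,0,0.2,0],[0,0,0.2,0],[0,0,0.2,0],[0,0,0,0]])

```text
time_s: 20.95
tcp_pos: [0.6425, 0.017, 0.2986]
ee_rot: [[-0.997, 0.083, 0.004], [0.083, 0.997, 0.0], [-0.004, 0.001, -1.0]]
wrist_force: [0.4, 1.6, 1.9]
gripper_width: 0.385
gripper_force: 30.0
```

```bash
python3 - <<'E'
from h import *
status(); togo([.6417,.0143,.278],175.2)
E
```

```text
t20.95 tcp [0.6425 0.017  0.2986] yaw 175.23 F [0.4 1.6 1.9] M [ 0.33 -0.33 -0.06] w 33.5 gf 30.0
tool mm [ 0.6 -2.7 20.6] units [ 0.03 -0.14  1.03]
turn deg about tool z 0.03 units 0.01
```

jog_arm(increments=[[0,0,0.2,0],[0,0,0.2,0],[0,0,0,0]])

```text
time_s: 21.25
tcp_pos: [0.6435, 0.0168, 0.2913]
ee_rot: [[-0.997, 0.083, 0.009], [0.083, 0.997, 0.001], [-0.009, 0.001, -1.0]]
wrist_force: [5.1, 0.5, 4.5]
gripper_width: 0.387
gripper_force: 30.0
```

jog_arm(increments=[[0,0,0.2,0],[0,0,0.2,0],[0,0,0,0]])

```text
time_s: 21.55
tcp_pos: [0.6436, 0.0168, 0.2829]
ee_rot: [[-0.997, 0.083, 0.009], [0.083, 0.997, 0.001], [-0.009, 0.001, -1.0]]
wrist_force: [4.4, 0.7, 3.8]
gripper_width: 0.388
gripper_force: 30.0
```

jog_arm(increments=[[0,0,0.2,0],[0,0,0.1,0],[0,0,0,0]])

```text
time_s: 21.85
tcp_pos: [0.6434, 0.0168, 0.2766]
ee_rot: [[-0.997, 0.083, 0.007], [0.083, 0.997, 0.001], [-0.007, 0.001, -1.0]]
wrist_force: [5.0, 0.2, 2.6]
gripper_width: 0.389
gripper_force: 30.0
```

```bash
python3 - <<'E'
from h import *
status()
E
```

```text
t21.85 tcp [0.6434 0.0168 0.2766] yaw 175.24 F [5.  0.2 2.6] M [ 0.08 -1.56  0.04] w 33.8 gf 30.0
```

The reader pivoted at low force. I'll raise it, then swing round to the pre-press side while turning.

jog_arm(increments=[[0,0,-1,0],[0,0,-1,0],[0,0,-1,0],[0,0,-1,0],[0,0,-1,0],[0,0,-1,0]])

```text
time_s: 22.45
tcp_pos: [0.6407, 0.0164, 0.3936]
ee_rot: [[-0.996, 0.085, -0.005], [0.085, 0.996, 0.0], [0.005, -0.0, -1.0]]
wrist_force: [0.2, 0.3, -3.1]
gripper_width: 0.388
gripper_force: 30.0
```

jog_arm(increments=[[0.34,-0.33,0,-0.98],[0.34,-0.33,0,-0.98],[0.34,-0.33,0,-0.98],[0.34,-0.33,0,-0.98],[0.34,-0.33,0,-0.98],[0.44,-0.17,0,-0.98],[0.44,-0.17,0,-0.98],[0.44,-0.17,0,-0.98],[0.44,-0.17,0,-0.98],[0.44,-0.17,0,-0.98]])

```text
time_s: 23.45
tcp_pos: [0.5775, -0.0537, 0.393]
ee_rot: [[-0.763, -0.646, -0.005], [-0.646, 0.763, 0.001], [0.004, 0.004, -1.0]]
wrist_force: [0.1, -0.6, -2.4]
gripper_width: 0.387
gripper_force: 30.0
```

jog_arm(increments=[[0.47,0.01,0,-0.98],[0.47,0.01,0,-0.98],[0.47,0.01,0,-0.98],[0.47,0.01,0,-0.98],[0.47,0.01,0,-0.98],[0.43,0.2,0,-0.98],[0.43,0.2,0,-0.98],[0.43,0.2,0,-0.98],[0.43,0.2,0,-0.98],[0.43,0.2,0,-0.98]])

```text
time_s: 24.45
tcp_pos: [0.5137, -0.1224, 0.3931]
ee_rot: [[-0.084, -0.996, -0.005], [-0.996, 0.084, 0.001], [-0.001, 0.005, -1.0]]
wrist_force: [-0.7, -0.5, -3.3]
gripper_width: 0.387
gripper_force: 30.0
```

```bash
python3 - <<'E'
from rd import *
s=status(); print(np.round(s["joints"],1)); togo([.519,-.129,.322],-94.85)
M={};I={}
for c in("top","side"):
    I[c]=eyes.capture(c)
    d=eyes.outline_of(c,"reader"); print(c,[(round(k["conf"],2),int(k["mask"].sum()),np.argwhere(k["mask"]).mean(0)[::-1].round()) for k in d])
    g=proj(c,np.array(s["tcp_pos"])-[0,0,.164])[0]
    for k in d:
        if np.linalg.norm(np.argwhere(k["mask"]).mean(0)[::-1]-g)<50: M[c]=k["mask"];break
np.savez("m.npz",**M)
def sil(c,p):
    R,t=pose(p,s); im=np.zeros((384*4,512*4),np.uint8)
    for P in(bx,co,ns):
        h=cv2.convexHull((proj(c,P@R.T+t)*4+1.5).astype(np.float32)); cv2.fillPoly(im,[np.round(h).astype(np.int32)],1)
    return cv2.resize(im.astype(np.float32),(512,384),interpolation=cv2.INTER_AREA)
for a in range(0,61,5):
    p=(np.radians(a),.008,.0265); print(a,{c:(round(float((sil(c,p)*m).sum()/m.sum()),2),round(float((sil(c,p)*m).sum()/(np.maximum(sil(c,p),m)).sum()),3)) for c,m in M.items()})
out=[]
for c in("top","side"):
    g=np.array(s["tcp_pos"])-[0,0,.164]; u0=(proj(c,g)[0]-40).astype(int)
    raw=cv2.resize(I[c][u0[1]:u0[1]+80,u0[0]:u0[0]+80],(400,400),interpolation=cv2.INTER_CUBIC); out.append(raw.copy())
    overlay(c,out[-1],u0[0],u0[1],5,(np.radians(35),.008,.0265),s)
cv2.imwrite("pics/r4.png",np.hstack(out))
E
```

```text
t24.45 tcp [ 0.5137 -0.1224  0.3931] yaw -94.83 F [-0.7 -0.5 -3.3] M [ 0.12 -0.07 -0.03] w 33.7 gf 30.0
[  4.2  13.2 -14.   -0.1 -63.1  -9. ]
tool mm [ 6.1 -6.2 71.1] units [ 0.31 -0.31  3.55]
turn deg about tool z 0.02 units 0.0
top [(0.73, 401, array([280., 184.])), (0.37, 2893, array([338., 209.]))]
side [(0.77, 259, array([284., 166.])), (0.46, 507, array([333., 186.]))]
0 {'top': (0.76, 0.326), 'side': (0.82, 0.274)}
5 {'top': (0.8, 0.345), 'side': (0.85, 0.298)}
10 {'top': (0.83, 0.367), 'side': (0.89, 0.326)}
15 {'top': (0.86, 0.386), 'side': (0.92, 0.36)}
20 {'top': (0.89, 0.404), 'side': (0.96, 0.405)}
25 {'top': (0.91, 0.414), 'side': (0.99, 0.448)}
30 {'top': (0.87, 0.402), 'side': (1.0, 0.487)}
35 {'top': (0.83, 0.382), 'side': (1.0, 0.525)}
40 {'top': (0.78, 0.355), 'side': (0.88, 0.477)}
45 {'top': (0.71, 0.324), 'side': (0.72, 0.387)}
50 {'top': (0.63, 0.285), 'side': (0.67, 0.335)}
55 {'top': (0.52, 0.239), 'side': (0.66, 0.308)}
60 {'top': (0.41, 0.187), 'side': (0.65, 0.283)}
```

View pics/r4.png

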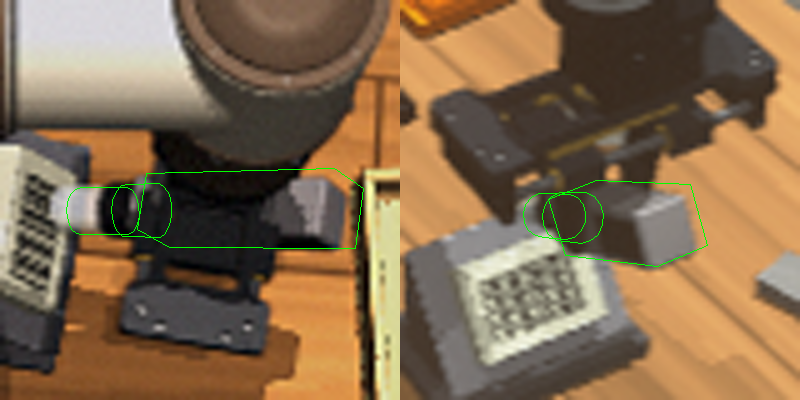

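Left view: the real tail (345,215) and nose tip (52,205) both lie about 15 px nose-ward of the 35° overlay. The reader therefore slid forward in the grip, with a pitch near 30°. I'll fit both values.

```bash
python3 - <<'E'
from rd import *
s=sense(); M=dict(np.load("m.npz"))
def sil(c,p):
    R,t=pose(p,s); im=np.zeros((384*4,512*4),np.uint8)
    for P in(bx,co,ns):
        h=cv2.convexHull((proj(c,P@R.T+t)*4+1.5).astype(np.float32)); cv2.fillPoly(im,[np.round(h).astype(np.int32)],1)
    return cv2.resize(im.astype(np.float32),(512,384),interpolation=cv2.INTER_AREA)
from itertools import product
for w in(.15,.4):
    L=[]
    for a,g,h in product(range(16,46,2),np.arange(-.012,.0141,.003),(.0215,.0265,.0315)):
        cst=0
        for c,m in M.items():
            S=sil(c,(np.radians(a),g,h)); cst+=((1-S)*m).sum()+w*(S*(1-m)).sum()
        L.append((round(float(cst),1),a,round(g,3),h))
    print(w,sorted(L)[:6])
E
```

```text
0.15 [(135.4, 30, np.float64(-0.003), 0.0315), (136.7, 28, np.float64(-0.0), 0.0315), (137.4, 32, np.float64(-0.003), 0.0315), (138.4, 30, np.float64(-0.0), 0.0265), (139.1, 28, np.float64(-0.003), 0.0315), (139.8, 32, np.float64(-0.0), 0.0265)]
0.4 [(306.0, 34, np.float64(-0.006), 0.0315), (307.4, 32, np.float64(-0.003), 0.0315), (307.9, 34, np.float64(-0.003), 0.0315), (309.9, 30, np.float64(-0.003), 0.0315), (310.6, 36, np.float64(-0.006), 0.0315), (311.2, 32, np.float64(-0.006), 0.0315)]
```

Pitch is about 31° and the grip offset about -2 mm, which is within tolerance. Next is the pre-press pose.

```bash
python3 - <<'E'
from h import *
togo([.519,-.132,.318],-94.85)
E
```

```text
tool mm [ 9.4 -5.5 75.9] units [ 0.47 -0.27  3.79]
turn deg about tool z -0.27 units -0.06
```

jog_arm(increments=[[0.47,-0.27,0,0],[0,0,1,0],[0,0,1,0],[0,0,1,0],[0,0,0.79,0],[0,0,0,0],[0,0,0,0]])

```text
time_s: 25.35
tcp_pos: [0.5203, -0.1322, 0.319]
ee_rot: [[-0.087, -0.996, -0.0], [-0.996, 0.087, -0.0], [0.0, 0.0, -1.0]]
wrist_force: [0.0, 0.9, -2.9]
gripper_width: 0.391
gripper_force: 30.0
```

```bash
python3 - <<'E'
from rd import *
s=status(); togo([.521,-.1073,.3009],-94.85)
# visible nose: bright pixels near the predicted tip
for c in("top","side"):
    im=eyes.capture(c); d=eyes.outline_of(c,"reader_tip")
    R,t=pose((np.radians(31),-.002,.029),s); print(c,"pred tip px",proj(c,R@[.1,0,.018]+t).round(1))
    for k in d[:2]:
        pts=np.argwhere(k["mask"])[:,::-1]; print(round(k["conf"],2),len(pts),"leftmost",pts[pts[:,0]<=pts[:,0].min()+1].mean(0).round(1),"mean",pts.mean(0).round(1),"max x",pts[:,0].max())
    print("barcode px",proj(c,[.528,-.0259,.0749]).round(1))
    u0=(proj(c,[.522,-.06,.1])[0]-30).astype(int); g=cv2.cvtColor(im,7); 
E
```

```text
t25.35 tcp [ 0.5203 -0.1322  0.319 ] yaw -94.97 F [ 0.   0.9 -2.9] M [ 0.11 -0.05  0.06] w 34.0 gf 30.0
tool mm [-24.9   1.5  18.1] units [-1.24  0.07  0.91]
turn deg about tool z -0.12 units -0.03
top pred tip px [[255.8 186.9]]
0.54 341 leftmost [254.8 187.5] mean [281.7 187.8] max x 309
0.49 603 leftmost [331.6 207.7] mean [342.7 205.3] max x 355
barcode px [[248.  187.4]]
side pred tip px [[269.2 179.7]]
barcode px [[265.  179.4]]
```

The detected tip edge at (254.8,187.5) matches the predicted (255.8,186.9). I'll approach along the normal, gently.

jog_arm(increments=[[-0.27,0.03,0.2,0],[-0.27,0.03,0.2,0],[-0.27,0,0.2,0],[0,0,0,0],[0,0,0,0],[0,0,0,0]])

```text
time_s: 26.15
tcp_pos: [0.52, -0.1158, 0.307]
ee_rot: [[-0.086, -0.996, 0.0], [-0.996, 0.086, -0.0], [0.0, -0.0, -1.0]]
wrist_force: [0.3, 0.3, -3.0]
gripper_width: 0.387
gripper_force: 30.0
```

jog_arm(increments=[[-0.1,0,0.07,0],[-0.1,0,0.07,0],[-0.1,0,0.07,0],[0,0,0,0],[0,0,0,0]])

```text
time_s: 26.65
tcp_pos: [0.5204, -0.1097, 0.3027]
ee_rot: [[-0.086, -0.996, -0.0], [-0.996, 0.086, -0.0], [0.0, 0.0, -1.0]]
wrist_force: [0.1, 0.8, -2.4]
gripper_width: 0.389
gripper_force: 30.0
```

jog_arm(increments=[[-0.1,0,0.07,0],[-0.1,0,0.07,0],[0,0,0,0],[0,0,0,0]])

```text
time_s: 27.05
tcp_pos: [0.5208, -0.1058, 0.2999]
ee_rot: [[-0.087, -0.996, -0.0], [-0.996, 0.087, -0.0], [0.0, 0.0, -1.0]]
wrist_force: [0.6, -0.1, -3.0]
gripper_width: 0.383
gripper_force: 30.0
```

jog_arm(increments=[[-0.1,0,0.07,0],[-0.1,0,0.07,0],[0,0,0,0],[0,0,0,0]])

```text
time_s: 27.45
tcp_pos: [0.5212, -0.1019, 0.2975]
ee_rot: [[-0.086, -0.996, 0.0], [-0.996, 0.086, -0.0], [0.0, -0.0, -1.0]]
wrist_force: [-0.4, -2.3, -0.7]
gripper_width: 0.387
gripper_force: 30.0
```

Contact is at about 3 N. I'll go in a little more, then hold.

jog_arm(increments=[[-0.08,0,0.06,0],[-0.08,0,0.06,0],[0,0,0,0],[0,0,0,0],[0,0,0,0],[0,0,0,0]])

```text
time_s: 28.05
tcp_pos: [0.5215, -0.0987, 0.295]
ee_rot: [[-0.087, -0.996, 0.001], [-0.996, 0.087, -0.0], [0.0, -0.001, -1.0]]
wrist_force: [-0.4, -2.0, 2.8]
gripper_width: 0.392
gripper_force: 30.0
```

```bash
python3 - <<'E'
from rd import *
s=status(); R,t=pose((np.radians(31),-.002,.029),s)
for c in("top","side"):
    im=eyes.capture(c); d=eyes.outline_of(c,"reader_tip"); print(c,"barcode px",proj(c,[.528,-.0259,.0749]).round(1))
    for k in d[:1]:
        p=np.argwhere(k["mask"])[:,::-1]; print(round(k["conf"],2),len(p),"left end",p[p[:,0]<=p[:,0].min()+2].mean(0).round(1))
    im=cv2.resize(im[150:230,220:300],(400,400),interpolation=cv2.INTER_CUBIC); cv2.imwrite(f"pics/p_{c}.png",im)
E
```

```text
t28.05 tcp [ 0.5215 -0.0987  0.295 ] yaw -94.97 F [-0.4 -2.   2.8] M [-0.58  0.08  0.01] w 34.1 gf 30.0
top barcode px [[248.  187.4]]
0.63 46 left end [247.2 187.7]
side barcode px [[265.  179.4]]
```

jog_arm(increments=[[0,0,0,0],[0,0,0,0],[0,0,0,0],[0,0,0,0],[0,0,0,0],[0,0,0,0],[0,0,0,0],[0,0,0,0],[0,0,0,0],[0,0,0,0]])

```text
time_s: 29.25
tcp_pos: [0.5215, -0.0986, 0.2948]
ee_rot: [[-0.087, -0.996, 0.0], [-0.996, 0.087, -0.0], [-0.0, -0.0, -1.0]]
wrist_force: [0.6, -2.8, 3.0]
gripper_width: 0.391
gripper_force: 30.0
```

jog_arm(increments=[[0,0,0,0],[0,0,0,0],[0,0,0,0],[0,0,0,0],[0,0,0,0],[0,0,0,0],[0,0,0,0],[0,0,0,0],[0,0,0,0],[0,0,0,0]])

```text
time_s: 30.25
tcp_pos: [0.5214, -0.0986, 0.2948]
ee_rot: [[-0.087, -0.996, 0.0], [-0.996, 0.087, 0.0], [-0.0, -0.0, -1.0]]
wrist_force: [0.6, -4.1, 2.7]
gripper_width: 0.388
gripper_force: 30.0
```

The force is steady at about 6 N. I'll check the pitch numerically while holding.

```bash
python3 - <<'E'
from rd import *
from itertools import product
s=status(); M={}
for c in("top","side"):
    eyes.capture(c); g=proj(c,np.array(s["tcp_pos"])-[0,0,.164])[0]
    for k in eyes.outline_of(c,"reader"):
        ctr=np.argwhere(k["mask"]).mean(0)[::-1]; print(c,round(k["conf"],2),k["mask"].sum(),ctr.round())
        if np.linalg.norm(ctr-g)<25 and c not in M: M[c]=k["mask"]
def sil(c,p,comp):
    R,t=pose(p,s); im=np.zeros((384*4,512*4),np.uint8); n=ns.copy(); n[n[:,0]>.09,0]-=comp
    for P in(bx,co,n):
        h=cv2.convexHull((proj(c,P@R.T+t)*4+1.5).astype(np.float32)); cv2.fillPoly(im,[np.round(h).astype(np.int32)],1)
    return cv2.resize(im.astype(np.float32),(512,384),interpolation=cv2.INTER_AREA)
for w in(.15,.4):
    L=[]
    for a,g,h in product(range(16,61,2),np.arange(-.012,.0141,.003),(.0215,.0265,.0315)):
        cst=[]
        for c,m in M.items():
            S=sil(c,(np.radians(a),g,h),.007); cst.append(((1-S)*m).sum()+w*(S*(1-m)).sum())
        L.append((round(float(sum(cst)),1),a,round(float(g),3),h))
    print(w,sorted(L)[:5])
E
```

```text
t30.25 tcp [ 0.5214 -0.0986  0.2948] yaw -94.97 F [ 0.6 -4.1  2.7] M [-0.69 -0.35 -0.07] w 33.7 gf 30.0
top 0.71 293 [274. 188.]
side 0.77 276 [282. 184.]
0.15 [(93.4, 32, -0.0, 0.0265), (94.6, 34, -0.0, 0.0265), (95.3, 30, -0.0, 0.0265), (96.3, 32, 0.003, 0.0265), (96.9, 34, -0.003, 0.0315)]
0.4 [(223.2, 34, -0.0, 0.0265), (224.7, 36, -0.003, 0.0315), (225.2, 34, -0.003, 0.0315), (227.4, 32, -0.0, 0.0265), (227.5, 34, 0.003, 0.0265)]
```

Pitch is about 33°, and the nose is on the barcode. I'll hold a bit longer, then retreat along the normal and lift.

jog_arm(increments=[[0,0,0,0],[0,0,0,0],[0,0,0,0],[0,0,0,0],[0,0,0,0],[0,0,0,0]])

```text
time_s: 31.05
tcp_pos: [0.5214, -0.0986, 0.2948]
ee_rot: [[-0.087, -0.996, 0.0], [-0.996, 0.087, -0.0], [0.0, -0.0, -1.0]]
wrist_force: [1.8, -3.5, 2.9]
gripper_width: 0.39
gripper_force: 30.0
```

jog_arm(increments=[[0.4,0,-0.28,0],[0.82,0,-0.57,0],[0.82,0,-0.57,0],[0,0,-1,0],[0,0,-1,0],[0,0,-1,0],[0,0,-1,0],[0,0,0,0]])

```text
time_s: 31.85
tcp_pos: [0.5177, -0.1393, 0.4047]
ee_rot: [[-0.086, -0.996, 0.003], [-0.996, 0.086, 0.001], [-0.001, -0.003, -1.0]]
wrist_force: [-0.4, -0.3, -2.3]
gripper_width: 0.386
gripper_force: 30.0
```

```bash
python3 - <<'E'
from h import *
print(np.round(status()["joints"],1)); s=sense()
N=24; v=(np.array([.485,.345])-s["tcp_pos"][:2])/N/.02; print(v, 86/57.2958/.08)
for k in range(5):
    a=np.radians(265-86*min(1,(k+.5)/4)) if k<4 else np.radians(179)
    print(k,np.round([np.cos(a)*v[0]+np.sin(a)*v[1],np.sin(a)*v[0]-np.cos(a)*v[1]],2))
E
```

```text
t31.85 tcp [ 0.5177 -0.1393  0.4047] yaw -94.96 F [-0.4 -0.3 -2.3] M [ 0.08 -0.1   0.01] w 33.6 gf 30.0
[  2.3  13.4 -12.1  -0.  -64.4  -7.2]
[-0.06822107  1.00889371] 18.76228275021904
0 [-0.95  0.34]
1 [-0.76  0.66]
2 [-0.47  0.9 ]
3 [-0.1   1.01]
4 [0.09 1.01]
```

jog_arm(increments=[[-0.95,0.34,0,0.94],[-0.95,0.34,0,0.94],[-0.95,0.34,0,0.94],[-0.95,0.34,0,0.94],[-0.95,0.34,0,0.94],[-0.76,0.66,0,0.94],[-0.76,0.66,0,0.94],[-0.76,0.66,0,0.94],[-0.76,0.66,0,0.94],[-0.76,0.66,0,0.94]])

```text
time_s: 32.85
tcp_pos: [0.4959, 0.0607, 0.4008]
ee_rot: [[-0.746, -0.666, -0.005], [-0.666, 0.746, -0.0], [0.004, 0.003, -1.0]]
wrist_force: [0.4, 0.0, -3.0]
gripper_width: 0.392
gripper_force: 30.0
```

jog_arm(increments=[[-0.47,0.9,0,0.94],[-0.47,0.9,0,0.94],[-0.47,0.9,0,0.94],[-0.47,0.9,0,0.94],[-0.47,0.9,0,0.94],[-0.1,1,0,0.94],[-0.1,1,0,0.94],[-0.1,1,0,0.94],[-0.1,1,0,0.94],[-0.1,1,0,0.94]])

```text
time_s: 33.85
tcp_pos: [0.4753, 0.2603, 0.4006]
ee_rot: [[-1.0, 0.023, -0.005], [0.023, 1.0, -0.002], [0.005, -0.002, -1.0]]
wrist_force: [0.4, -0.2, -2.8]
gripper_width: 0.392
gripper_force: 30.0
```

jog_arm(increments=[[0.1,1,0,0],[0.1,1,0,0],[0.1,1,0,0],[0.1,1,0,0],[0,0,0,0]])

```text
time_s: 34.35
tcp_pos: [0.4697, 0.3427, 0.4027]
ee_rot: [[-1.0, 0.017, 0.0], [0.017, 1.0, 0.0], [-0.0, 0.0, -1.0]]
wrist_force: [-0.1, -0.6, -1.8]
gripper_width: 0.391
gripper_force: 30.0
```

```bash
python3 - <<'E'
from h import *
status(); togo([.485,.345,.25],179)
eyes.capture("side")
print([(np.round(d["centre"],3),round(d["conf"],2)) for d in eyes.spot_in("side","tray")])
E
```

```text
t34.35 tcp [0.4697 0.3427 0.4027] yaw 179.0 F [-0.1 -0.6 -1.8] M [ 0.05 -0.19  0.01] w 34.0 gf 30.0
tool mm [-15.2   2.4 152.7] units [-0.76  0.12  7.63]
turn deg about tool z 0.0 units 0.0
[(array([0.481, 0.345, 0.007]), 0.62)]
```

jog_arm(increments=[[-0.3,0,1,0],[0,0,1,0],[0,0,1,0],[0,0,1,0],[0,0,1,0],[0,0,1,0],[0,0,1,0],[0,0,0.3,0],[0,0,0,0]])

```text
time_s: 35.35
tcp_pos: [0.476, 0.3394, 0.2566]
ee_rot: [[-1.0, 0.02, -0.001], [0.02, 1.0, -0.002], [0.001, -0.002, -1.0]]
wrist_force: [0.5, 0.3, -3.7]
gripper_width: 0.385
gripper_force: 30.0
```

jog_arm(increments=[[0,0,0.2,0],[0,0,0.2,0],[0,0,0.2,0],[0,0,0.2,0],[0,0,0,0]])

```text
time_s: 35.85
tcp_pos: [0.4757, 0.3397, 0.2406]
ee_rot: [[-1.0, 0.02, -0.001], [0.02, 1.0, -0.001], [0.001, -0.001, -1.0]]
wrist_force: [0.0, -0.1, -2.1]
gripper_width: 0.39
gripper_force: 30.0
```

jog_arm(increments=[[0,0,0.2,0],[0,0,0.2,0],[0,0,0.2,0],[0,0,0.2,0],[0,0,0,0]])

```text
time_s: 36.35
tcp_pos: [0.4758, 0.3401, 0.225]
ee_rot: [[-1.0, 0.02, -0.0], [0.02, 1.0, 0.0], [0.0, 0.0, -1.0]]
wrist_force: [-2.0, 0.6, 2.2]
gripper_width: 0.389
gripper_force: 30.0
```

jog_arm(increments=[[0,0,0.2,0],[0,0,0.2,0],[0,0,0.2,0],[0,0,0.2,0],[0,0,0,0]])

```text
time_s: 36.85
tcp_pos: [0.4758, 0.3398, 0.2082]
ee_rot: [[-1.0, 0.02, -0.001], [0.02, 1.0, -0.001], [0.001, -0.001, -1.0]]
wrist_force: [-0.9, -0.6, 1.1]
gripper_width: 0.391
gripper_force: 30.0
```

jog_arm(increments=[[0,0,0.2,0],[0,0,0.2,0],[0,0,0.1,0],[0,0,0,0]])

```text
time_s: 37.25
tcp_pos: [0.4758, 0.3398, 0.1986]
ee_rot: [[-1.0, 0.02, -0.001], [0.02, 1.0, -0.001], [0.001, -0.001, -1.0]]
wrist_force: [-2.1, -0.7, 0.4]
gripper_width: 0.389
gripper_force: 30.0
```

jog_arm(increments=[[0,0,0,0],[0,0,0,0],[0,0,0,0],[0,0,0,0],[0,0,0,0],[0,0,0,0]], grip=64)

```text
time_s: 37.85
tcp_pos: [0.476, 0.3399, 0.1992]
ee_rot: [[-1.0, 0.02, 0.0], [0.02, 1.0, 0.0], [-0.0, 0.0, -1.0]]
wrist_force: [0.3, -0.2, 0.1]
gripper_width: 0.726
gripper_force: 0.0
```

jog_arm(increments=[[0,0,-0.5,0],[0,0,-1,0],[0,0,-1,0],[0,0,-1,0],[0,0,-1,0],[0,0,-1,0],[0,0,-1,0],[0,0,-1,0],[0,0,-1,0],[0,0,0,0]])

```text
time_s: 38.85
tcp_pos: [0.4763, 0.3402, 0.3733]
ee_rot: [[-1.0, 0.019, 0.006], [0.019, 1.0, 0.005], [-0.005, 0.005, -1.0]]
wrist_force: [-0.1, 0.3, 1.6]
gripper_width: 0.738
gripper_force: 0.0
```

jog_arm(increments=[[1,0,0,0],[1,0,0,0],[1,0,0,0],[0,1,0,0],[0,1,0,0],[0,1,0,0],[0,1,0,0],[0,1,0,0],[0,1,0,0],[0,0,0,0]])

```text
time_s: 39.85
tcp_pos: [0.4181, 0.4628, 0.3682]
ee_rot: [[-1.0, 0.019, -0.0], [0.019, 1.0, -0.0], [0.0, -0.0, -1.0]]
wrist_force: [0.2, 0.1, -1.1]
gripper_width: 0.734
gripper_force: 0.0
```

```bash
python3 - <<'E'
from h import *
status()
for c in("top","side"):
    eyes.capture(c)
    for n,z in(("tray",.016),("reader",.03),("crate",.05)):
        for d in eyes.outline_of(c,n)[:1]:
            q=rect(c,d["mask"],z); print(c,n,round(d["conf"],2),np.round(q[0]),np.round(q[1]),round(q[2],1))
    for n in("block","reader","mug","brush"): print(c,n,[(np.round(d["centre"],3).tolist(),round(d["conf"],2)) for d in eyes.spot_in(c,n)[:2]])
E
```

```text
t39.85 tcp [0.4181 0.4628 0.3682] yaw 178.94 F [ 0.2  0.1 -1.1] M [ 0.01 -0.1   0.01] w 63.9 gf 0.0
top tray 0.75 [485. 344.] [263. 187.] 0.3
top reader 0.65 [475. 338.] [ 45. 181.] 88.3
top crate 0.75 [ 493. -330.] [227. 178.] 6.8
top block [([0.488, -0.322, 0.149], 0.58)]
top reader [([0.474, 0.332, 0.04], 0.88), ([0.519, 0.006, 0.078], 0.61)]
top mug [([0.755, 0.167, 0.052], 0.72), ([0.744, -0.121, 0.023], 0.18)]
top brush [([0.74, -0.122, 0.02], 0.72)]
side tray 0.65 [481. 337.] [202. 261.] 89.5
side reader 0.79 [473. 330.] [ 72. 183.] 88.8
side crate 0.67 [ 483. -347.] [243. 190.] 6.2
side block [([0.482, -0.354, 0.108], 0.72)]
side reader [([0.465, 0.327, 0.037], 0.7), ([0.464, -0.361, 0.01], 0.45)]
side mug [([0.731, 0.154, 0.062], 0.81)]
side brush [([0.741, -0.131, 0.017], 0.95)]
```

```bash
python3 -c "
from station import r
print(r.finish_job())"
```

```text
the job is handed in; nothing more can be done
None
```

I handed the job in at about 40 s: the block stands in the crate, the reader's nose was held on the barcode for over 2 s at about 6 N, and the reader lies flat in its tray with mug and brush unmoved; no verdict was returned.

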